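# Zero the push dial, then hold the spread snap ring at the axle groove

## Robot

A 6-joint arm with a two-finger parallel gripper is mounted at the origin on the work surface. World frame = base frame: x ahead of the robot, y to its left, z up, the work surface at z = 0. Lengths are in m, angles in rad, forces in N, time in s.
With the tool pointing down it reaches from about 0.325 to 0.875 m from the base axis. Payload 4.4 kg.
Tool frame: the origin (TCP) lies midway between the tips of the shut fingers; the grasp point (between the pads) lies 19 mm behind it; z points along the fingers, y is the line along which they close (so a half turn about z gives the same grasp; the last joint's range is limited). The gripper opens to 85 mm and grips with 20 to 120 N. Pads are 22 mm wide; open, the fingers measure 114 mm over their backs; the gripper's body (76 mm by 85 mm) begins 54 mm behind the grasp point. The pads swing forward as they close: fully open they stand 13 mm farther back than shut.
Start: joints at [0.959, 0.207, 1.542, -0, 1.393, -0.15], TCP at [0.256, 0.515, 0.231] pointing down, gripper open.
Joint ranges: [-2.73, 2.73], [-0.86, 2.22], [0.23, 2.46], [-1.11, 4.25], [0.08, 2.63], [-2.82, 2.82]. Speed limits (rad/s): [2.79, 2.79, 3.14, 3.14, 3.14, 3.14].

## Interface

Orientations are given as a unit quaternion [x, y, z, w].
In Python, from plant import env gives the robot as it stands.
- The arm moves only by the shell command python3 -m pendant 'ROWS' [FORCE]. ROWS is JSON, one flat list of numbers, 7 for each row, row after row: the shift along the tool's x, y, z each as a share of 25 cm, from -1 to 1, then the turn, a rotation vector about the tool's x, y, z each as a share of 0.1 rad, from -1 to 1, then the closure, from 0 (fully open) to 1 (shut). In form: [x, y, z, ax, ay, az, grip, x, y, z, ax, ay, az, grip, ...]. A call has 1 to 20 rows; each row shifts and turns the commanded pose from where the row before left it, along the tool's axes as they then stand; what a row does not reach is not made up. A row lasts 1/8 s, in which the tool goes at most 62.5 mm and 10.7 degrees, less where a joint would pass 70% of its speed; a pose out of reach is approached as far as the arm can. A call with a number of a shift or a turn outside -1 to 1 is refused whole. A call with a gripper value outside its range is refused whole. The fingers move at their own pace and stop on an object; FORCE is the grip in N (left out, the last holds). Time passes only in rows, so rows that do not move let the fingers close. It gives the time, the measured TCP pose, the force, the opening and the grip force at its end, in the units of the state.
- env.sense(): the state, without advancing time (a new reading comes with each control period).
- env.get_image(name): name is "scene" or "top" or "wrist"; returns a dict with "image" (480x640x3 uint8, blue, green, red), "camera_matrix" (3x3 intrinsics, pixels), "rvec" (rotation vector, rad) and "tvec" (3), from world to camera coordinates, as OpenCV has them. Camera axes: x right, y down, z forward; pixel columns grow to the right and rows downward; lengths in m; the calibration is good to about 2 mm. A picture is of the moment at which its call begins. There is no depth.
- env.close_job(): hands the job in; it is judged then, once.
The state is a dict: "clock": time; "q": joint angles; "qvel": joint speeds; "effort": joint torques, N m; "eef_pos": TCP position; "tool_rot": TCP orientation; "force": force on the tool from outside, world axes, zero at the start; "torque": the same for the moment, N m; "width": opening from 0.0 (shut) to 1.0 (fully open); "grip_force": force on a finger pad.
Only numpy, scipy, OpenCV 4.12 (cv2) and the standard library are available. Lean on these libraries where they do the work, as an engineer would, in place of code of your own. Each camera call takes 0.05 s, during which the arm holds its last target. There are 200 camera calls.

## Task

First zero the fixture's push dial: turn its bar knob until the pointer stands at the bold zero mark, and let go. Then take the snap-ring pliers out of their stand by the two handles, squeeze them fully so that the ring spreads, bring the ring over the top of the axle stub and slide it down, level and without leaning on the axle or the bearing, to the groove just above the bearing. Finish right there, still holding the pliers squeezed with the ring spread around the groove (do not let go), and leave everything else on the bench where it is.

Things in the scene. Friction and masses are not known exactly. Their poses are not given: they have to be found in the camera images.
- fixture: fixture fixed to the bench: aluminium base plate 220 (x) x 110 (y) x 20 mm high. Origin on the bench under its centre, z up. The axle stub stands 65 mm along +x, the round push dial lies face up 65 mm along -x: housing 80 mm across, white face 36 mm above the bench, a tick every 15 degrees; the one long bold tick, on the side away from the axle, is zero
- groove (a point): centre of the axle's groove, on its axis, 61 mm above the bench. The axle is 25 mm in diameter, its top 92 mm above the bench (2 mm chamfer). The groove, 21 mm in diameter and dark, runs from 58 to 64 mm above the bench; its lower side is the flat top (58 mm above the bench) of a grey bearing boss 48 mm across
- axle_tip (a point): centre of the axle's top end, 92 mm above the bench; z up
- dial (a joint): turn of the dial's knob, rad, counterclockwise from above positive; 0 when the pointer is at the zero mark; can turn from -0.6 to 1.7, starts 0.5 to 1.35. About 0.06 N m of friction; it stays where it is left
- dial_grip (a point): where to grip the dial's knob: on its vertical axis, 62 mm above the bench. The knob is an upright black bar 40 mm long, 14 mm thick, 42 to 74 mm above the bench; point and pointer turn with it. The bar lies along the point's x; the pointer (dark needle near the dial's face, and a white line on the bar's top) points along the point's -x
- pointer_tip (a point): tip of the dial's pointer, 26 mm from the knob's axis
- stand: white stand fixed to the bench that carries the pliers: foot 90 x 90 x 6 mm and two upright walls 12 mm thick and 44 mm long (along x), centred 33 mm either side of the middle (along y), tops 62 mm above the bench, with 4 mm high lips. Origin on the bench under its centre
- pliers: loose upright snap-ring pliers, 0.2 kg, 126 mm high, handles up, snap ring at the foot, fixed on two thin steel tips. Origin: underside centre of the cross flange (28 along x, 78 along y, 8 mm thick) that rests on the stand's walls, 62 mm above the bench at the start; lift straight up. z up; y runs from handle to handle; x from the tips to the ring
- grip_mid (a point): middle between the pliers' handles, 50 mm above their origin: grip here, closing along the pliers' y. The handles are upright black plates 24 mm wide (x), 22 to 78 mm above the origin, flat outer faces 60 mm apart at rest, 44 mm squeezed to the stop; they move straight inwards, together, against a spring (3 to 8 N a side)
- ring_centre (a point): centre of the C-shaped steel snap ring when spread: 19 mm along x and 45 mm below the origin of the pliers. The ring is 3 mm thick, lies level and opens towards the tips. At rest it is too narrow for the 25 mm axle; fully spread its hole is a circle of 31 mm
- handle_l (a joint): travel of each handle of the pliers towards the middle, m: 0 at rest, 0.008 squeezed to the stop. The ring spreads in proportion to it
- bearing: loose ball bearing, ring 40 mm across, 12 mm high, lying near the pliers stand; origin under its centre
- wheel: loose small rubber-tyred wheel lying flat, 60 mm across, 24 mm high, beside the fixture; origin under its centre
- breadboard: white breadboard, 55 x 165 x 9 mm; origin under its centre
- controller: black and white controller box, 75 x 100 x 26 mm; origin under its centre
- mouse: black computer mouse, 100 x 58 x 33 mm; origin under its centre
- screwdriver: screwdriver lying flat; origin on the bench under it
- spool: wire spool standing up, 56 mm across, 46 mm high; origin under its centre
There are look-alikes about, which are no part of the job. What is shaped like the stand but green or orange is not meant.

How it is judged:
By the outcome, as a careful person would: the job done as asked, in the order asked, and still so for the second after the job is handed in, while the arm keeps its last pose, push and grip.
It also fails if it takes over 59 s, if anything falls off the work surface, if the arm or the gripper's body presses on something with over 40 N, if the wrist force passes 120 N, or if a joint passes its speed limit or range.

## Working session

There is one attempt and no reset: what is moved stays moved. The work goes in short steps, Python scripts to look and compute and a shell command to move; the robot and the scene stay as the last step left them, time stands still between calls to the robot, and variables do not carry over. Pictures are saved under pics/ and viewed, at most 10 in all, crops included, and the job is handed in when it is done.

```bash
ls; mkdir -p pics; cat > h.py <<'E'
import numpy as np, cv2
from plant import env
def cam(n):
    d=env.get_image(n); return d
def save(d,f): cv2.imwrite('pics/'+f,d['image'])
def ray(d,uv):
    R=cv2.Rodrigues(np.array(d['rvec'],float))[0]; t=np.array(d['tvec'],float).ravel()
    K=np.array(d['camera_matrix'],float)
    r=R.T@np.linalg.inv(K)@np.array([uv[0],uv[1],1.]); return -R.T@t, r
def at_z(d,uv,z):
    c,r=ray(d,uv); return c+r*(z-c[2])/r[2]
def proj(d,P):
    return cv2.projectPoints(np.array(P,float).reshape(-1,3),np.array(d['rvec'],float),np.array(d['tvec'],float),np.array(d['camera_matrix'],float),None)[0].reshape(-1,2)
E
python3 - <<'E'
from h import *
import pickle
D={n:cam(n) for n in('top','scene')}
pickle.dump(D,open('d0.pkl','wb'))
for n in D: save(D[n],n+'0.png'); print(n,ray(D[n],(320,240)),D[n]['camera_matrix'][0][0])
print(env.sense())
E
```

```text
pics
top (array([0.3904198 , 0.09626439, 1.18811693]), array([ 0.16937906,  0.01900504, -0.98541162])) 551.0369776473825
scene (array([ 1.39842408, -0.19654242,  0.76207953]), array([-0.7429693 ,  0.28834051, -0.60410914])) 475.65192762581495
{'clock': 0.1, 'q': array([ 9.58533302e-01,  2.07388381e-01,  1.54280306e+00, -3.20897277e-06,
        1.39353550e+00, -1.50488718e-01]), 'qvel': array([-4.02781189e-04, -1.63966693e-03, -3.15207781e-03,  5.23130052e-04,
       -1.13401995e-03,  3.14948857e-05]), 'effort': array([-3.25819119e-04, -3.84096229e+01, -2.92547768e+01, -2.17887273e-04,
        4.85292287e-03, -2.03278563e-05]), 'eef_pos': array([0.25578788, 0.51420246, 0.23021527]), 'tool_rot': array([ 2.28840818e-01,  9.73463272e-01, -9.91061702e-04, -3.95723354e-04]), 'force': array([-0.75647611, -0.02925213,  0.68240009]), 'torque': array([-0.05186436, -0.01306307, -0.02085796]), 'grip_force': 0.0, 'width': 0.9990515434240715}
```

View pics/top0.png

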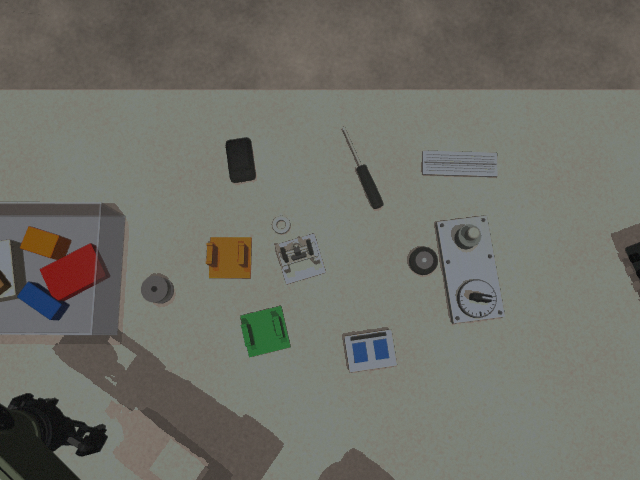

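View pics/scene0.png

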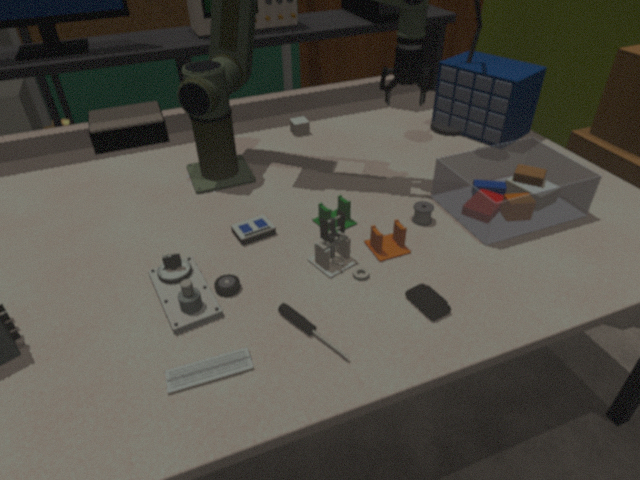

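The top view shows the fixture at (470,270), with the axle at (467,235) and the dial at (477,298). Stand candidates are white with pliers at (300,258), orange at (230,257) and green at (265,330). I choose the white one and will check it in a close crop.

```bash
python3 - <<'E'
from h import *
import pickle
D=pickle.load(open('d0.pkl','rb')); im=D['top']['image']
a=im[220:300,262:342]; b=im[210:330,432:512]
A=cv2.resize(a,None,fx=5,fy=5,interpolation=cv2.INTER_CUBIC); B=cv2.resize(b,None,fx=5,fy=5,interpolation=cv2.INTER_CUBIC)
A=cv2.copyMakeBorder(A,0,200,0,0,cv2.BORDER_CONSTANT)
# scene crop put beneath A
s=cv2.resize(D['scene']['image'][250:340,140:230],(200,200)); A[400:600,:200]=s
s=cv2.resize(D['scene']['image'][200:280,300:380],(200,200)); A[400:600,200:]=s
cv2.imwrite('pics/crop.png',cv2.convertScaleAbs(np.hstack([A,B]),alpha=1.5))
E
```

```text
(no output)
```

View pics/crop.png

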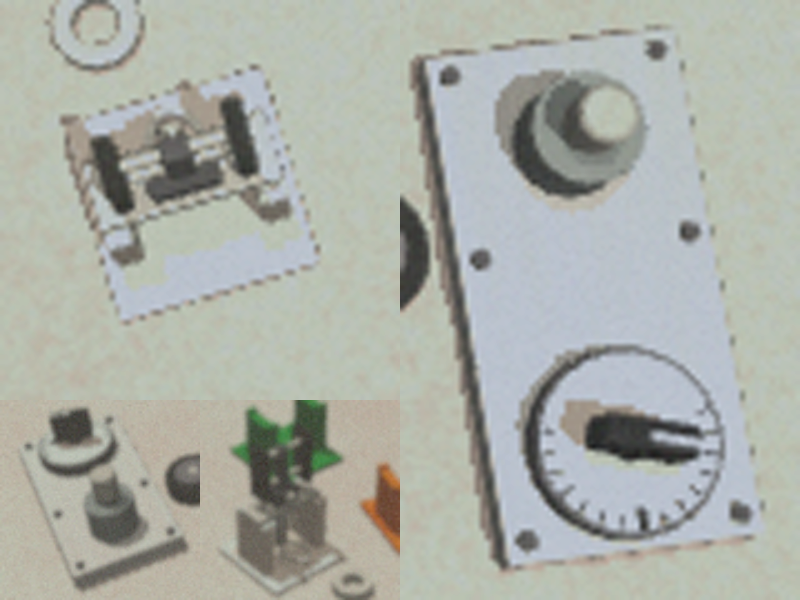

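The crop confirms the white stand with the pliers: handles at about (285,254) and (310,247), ring arc at about (297,246). The dial pointer points right (−y), with the zero tick at about (481,314).

```bash
python3 - <<'E'
from h import *
import pickle
D=pickle.load(open('d0.pkl','rb'));d=D['top']
B=lambda x,y:(432+(x-400)/5-.4,210+y/5-.4); A=lambda x,y:(262+x/5-.4,220+y/5-.4)
c=[at_z(d,B(*p),.02) for p in((430,58),(672,28),(762,540),(505,565))]
m=np.mean(c,0); ex=(c[0]+c[1]-c[2]-c[3])[:2]; print('fix',m,np.degrees(np.arctan2(ex[1],ex[0])),np.linalg.norm(ex)/2)
e=ex/np.linalg.norm(ex); print('axle pred',m[:2]+.065*e,'dial pred',m[:2]-.065*e)
print('axle',at_z(d,B(607,112),.092),'dial',at_z(d,B(625,443),.036))
k0,k1=at_z(d,B(585,433),.074),at_z(d,B(700,447),.074);print('knob ends',k0,k1,(k0+k1)/2,np.degrees(np.arctan2(*(k1-k0)[1::-1])))
print('zero',at_z(d,B(643,520),.036))
h=[at_z(d,A(*p),.140) for p in((113,172),(240,135))];print('handles',h,(h[0]+h[1])/2, np.linalg.norm(h[0]-h[1]))
s=[at_z(d,A(*p),.006) for p in((65,120),(260,67),(318,262),(125,320))];print('stand',s,np.mean(s,0))
print('ringarc',at_z(d,A(175,120),.017))
E
```

```text
fix [ 0.53118235 -0.20055774  0.02      ] 6.990750629847674 0.21950520990982925
axle pred [ 0.59569913 -0.19264665] dial pred [ 0.46666557 -0.20846883]
axle [ 0.59635508 -0.19123644  0.092     ] dial [ 0.46689985 -0.20795134  0.036     ]
knob ends [ 0.46831273 -0.18202734  0.074     ] [ 0.46291898 -0.22790991  0.074     ] [ 0.46561585 -0.20496863  0.074     ] -96.7046639182622
zero [ 0.43515562 -0.21411207  0.036     ]
handles [array([0.54299924, 0.18515839, 0.14      ]), array([0.5575996 , 0.13643195, 0.14      ])] [0.55029942 0.16079517 0.14      ] 0.050866848879134695
stand [array([0.58529185, 0.21783504, 0.006     ]), array([0.609055  , 0.13313462, 0.006     ]), array([0.52365332, 0.10737527, 0.006     ]), array([0.49823308, 0.19023317, 0.006     ])] [0.55405831 0.16214452 0.006     ]
ringarc [0.58365843 0.16923934 0.017     ]
```

```bash
cat >> h.py <<'E'
from scipy.spatial.transform import Rotation as Ro
def to(p,yaw=None):
    """shares of shift in tool axes to reach world TCP p; turn shares to bring tool y to yaw(deg), tool down"""
    s=env.sense(); R=Ro.from_quat(s['tool_rot']); out=R.inv().apply(np.array(p)-s['eef_pos'])/.25
    y=R.as_matrix()[:,1]; print('pos',s['eef_pos'].round(4),'yaw',np.degrees(np.arctan2(y[1],y[0])).round(2),'shift',out.round(4),'t',s['clock'],'F',np.round(s['force'],1),'w',s['width'])
    if yaw is not None:
        a=np.radians(yaw); Y=np.array([np.cos(a),np.sin(a),0]);Z=np.array([0,0,-1.]);X=np.cross(Y,Z)
        print('turn',((R.inv()*Ro.from_matrix(np.c_[X,Y,Z])).as_rotvec()/.1).round(3))
E
python3 -m pendant '[-0.146,-0.158,0,0,0,0,0.4,-0.146,-0.158,0,0,0,0,0.4,-0.146,-0.158,0,0,0,0,0.4,-0.146,-0.158,0,0,0,0,0.4,-0.146,-0.158,0,0,0,0,0.4,-0.146,-0.158,0,0,0,0,0.4,-0.146,-0.158,0,0,0,0,0.4,-0.146,-0.158,0,0,0,0,0.4,-0.146,-0.158,0,0,0,0,0.4,-0.146,-0.158,0,0,0,0,0.4,-0.146,-0.158,0,0,0,0,0.4,-0.146,-0.158,0,0,0,0,0.4,-0.146,-0.158,0,0,0,0,0.4,-0.146,-0.158,0,0,0,0,0.4]' 25
python3 -m pendant '[0,0,0,0,0,0.942,0.4,0,0,0,0,0,0.942,0.4,0,0,0,0,0,0.942,0.4,0,0,0,0,0,0.942,0.4,0,0,0,0,0,0.942,0.4,0,0,0,0,0,0.942,0.4,0,0,0,0,0,0.942,0.4,0,0,0,0,0,0.942,0.4,0,0,0,0,0,0.942,0.4,0,0,0,0,0,0.942,0.4,0,0,0,0,0,0.942,0.4,0,0,0,0,0,0.942,0.4,0,0,0,0,0,0.942,0.4,0,0,0,0,0,0,0.4]'
python3 - <<'E'
from h import *
to((.467,-.208,.12),-6.7)
d=cam('wrist'); save(d,'w1.png'); import pickle; pickle.dump(d,open('w1.pkl','wb')); print(ray(d,(320,240)))
E
```

```text
clock: 1.85
eef_pos: [0.4672, -0.2096, 0.2308]
tool_rot: [0.229, 0.973, 0.0, -0.0]
force: [0.2, 0.7, 0.1]
width: 0.601
grip_force: 0.0
clock: 3.6
eef_pos: [0.467, -0.2078, 0.2308]
tool_rot: [0.746, 0.665, -0.0, -0.001]
force: [-0.7, 0.1, 0.2]
width: 0.597
grip_force: 0.0
pos [ 0.467  -0.2078  0.2308] yaw -6.56 shift [-0.0011  0.0007  0.4431] t 3.6 F [-0.7  0.1  0.2] w 0.5965346534599446
turn [-0.01  -0.005  0.024]
(array([ 0.47392516, -0.14036226,  0.37315245]), array([-0.01172947, -0.27536975, -0.96153493]))
```

View pics/w1.png

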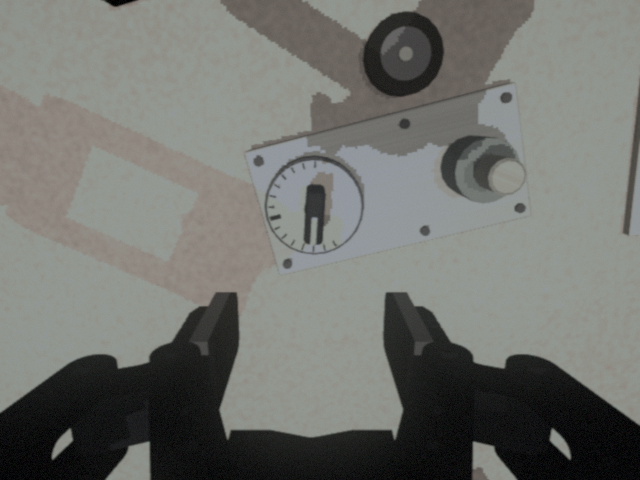

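The wrist view shows the knob bar top from (315,185) to (314,243), the zero tick at (276,217) and the axle top at (507,177).

```bash
python3 - <<'E'
from h import *
import pickle
d=pickle.load(open('w1.pkl','rb'))
k0,k1=at_z(d,(315.5,185),.074),at_z(d,(314,243),.074);print('knob',(k0+k1)/2,np.degrees(np.arctan2(*(k1-k0)[1::-1])),np.linalg.norm(k1-k0))
print('axle',at_z(d,(507,177),.092),'dial',at_z(d,(314,205),.036),'zero',at_z(d,(276,217),.036))
c=[at_z(d,p,.02) for p in((246,153),(513,83),(530,213),(280,273))];print(np.round(c,4),np.mean(c,0))
# HoughCircle on axle top
g=cv2.GaussianBlur(cv2.cvtColor(d['image'],cv2.COLOR_BGR2GRAY),(5,5),0)[140:215,460:550]
print(cv2.HoughCircles(g,cv2.HOUGH_GRADIENT,1,20,param1=60,param2=12,minRadius=14,maxRadius=24))
E
```

```text
knob [ 0.46858386 -0.20695297  0.074     ] -97.79498818304451 0.042057017657110514
axle [ 0.59584775 -0.1921993   0.092     ] dial [ 0.4681807  -0.20764949  0.036     ] zero [ 0.43688736 -0.21393173  0.036     ]
[[ 0.4182 -0.1623  0.02  ]
 [ 0.6311 -0.133   0.02  ]
 [ 0.6464 -0.2379  0.02  ]
 [ 0.4319 -0.2672  0.02  ]] [ 0.53189562 -0.20011153  0.02      ]
[[[46.5 34.5 16. ]]]
```

```bash
python3 -m pendant '[0,0.004,0.12,0,0,0.13,0.4,0,0,0.12,0,0,0,0.4,0,0,0.12,0,0,0,0.4,0,0,0.12,0,0,0,0.4,0,0,0.12,0,0,0,0.4,0,0,0.08,0,0,0,0.4,0,0,0.055,0,0,0,0.4,0,0,0,0,0,0,0.4]' 25
python3 -m pendant '[0,0,0,0,0,0,0.9,0,0,0,0,0,0,0.9,0,0,0,0,0,0,0.9,0,0,0,0,0,0,0.9]' 25
python3 -c "
from h import *
to((.468,-.2077,.046),-7.3)"
```

```text
clock: 4.65
eef_pos: [0.4675, -0.2076, 0.0466]
tool_rot: [0.751, 0.66, -0.0, -0.001]
force: [0.4, 0.1, -0.8]
width: 0.601
grip_force: 0.0
clock: 5.15
eef_pos: [0.4691, -0.2087, 0.0486]
tool_rot: [0.751, 0.66, 0.0, 0.001]
force: [-0.7, 0.4, 5.4]
width: 0.164
grip_force: 29.7
pos [ 0.4691 -0.2087  0.0486] yaw -7.37 shift [ 0.0033 -0.0048  0.0105] t 5.15 F [-0.7  0.4  5.4] w 0.16359243193257048
turn [ 0.019  0.01  -0.012]
```

```bash
python3 -m pendant '[0,0.004,0,0,0,0.941,0.9,0,0,0,0,0,0.941,0.9,0,0,0,0,0,0.941,0.9,0,0,0,0,0,0.941,0.9,0,0,0,0,0,0.941,0.9,0,0,0,0,0,0.941,0.9,0,0,0,0,0,0.941,0.9,0,0,0,0,0,0.941,0.9,0,0,0,0,0,0.941,0.9,0,0,0,0,0,0.941,0.9,0,0,0,0,0,0.941,0.9,0,0,0,0,0,0.941,0.9,0,0,0,0,0,0.941,0.9,0,0,0,0,0,0.941,0.9,0,0,0,0,0,0,0.9,0,0,0,0,0,0,0.9]'
python3 -c "
from h import *
to((.468,-.2077,.046),-82.8)"
```

```text
clock: 7.15
eef_pos: [0.4702, -0.2097, 0.0486]
tool_rot: [0.998, 0.063, 0.001, 0.001]
force: [-0.4, -2.6, 5.4]
width: 0.156
grip_force: 29.8
pos [ 0.4702 -0.2097  0.0486] yaw -82.75 shift [-0.0075 -0.009   0.0106] t 7.15 F [-0.4 -2.6  5.4] w 0.1563910378493908
turn [ 0.029 -0.016  0.01 ]
```

```bash
python3 -m pendant '[0,0,0,0,0,0,0.4,0,0,0,0,0,0,0.4,0,0,0,0,0,0,0.4,0,0,-0.1,0,0,0,0.4,0,0,-0.15,0,0,0,0.4,0,0,-0.15,0,0,0,0.4,0,0,-0.15,0,0,0,0.4,0,0,0,0,0,0,0.4,0,0,0,0,0,0,0.4]'
python3 - <<'E'
from h import *
import pickle
to((.468,-.2077,.046),-82.8)
d=cam('wrist'); pickle.dump(d,open('w2.pkl','wb')); save(d,'w2f.png'); print(proj(d,[(.468,-.2077,.036),(.596,-.192,.092)]))
u,v=proj(d,[(.468,-.2077,.05)])[0].astype(int); im=d['image']; x0=max(u-75,0);y0=max(v-60,0); print(x0,y0)
cv2.imwrite('pics/w2.png',cv2.resize(im[y0:y0+120,x0:x0+160],None,fx=4,fy=4,interpolation=cv2.INTER_CUBIC))
E
```

```text
clock: 8.28
eef_pos: [0.4687, -0.2077, 0.1842]
tool_rot: [0.998, 0.062, -0.001, -0.0]
force: [-0.3, 0.4, -0.3]
width: 0.602
grip_force: 0.0
pos [ 0.4687 -0.2077  0.1842] yaw -82.83 shift [-0.0023  0.      0.553 ] t 8.275 F [-0.3  0.4 -0.3] w 0.601876755486792
turn [-0.01   0.011 -0.006]
[[311.24966282 217.56600803]
 [312.36808714 -15.52904094]]
236 162
```

View pics/w2.png

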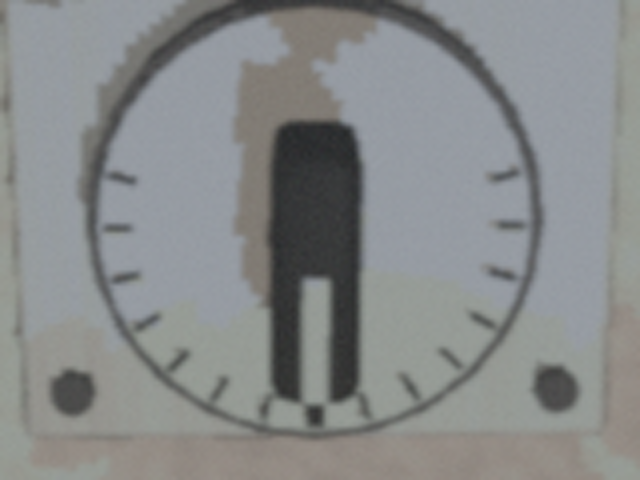

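The needle stands on the bold zero: white line at (316,400) and tick at (315,415) in the crop. Next, the pliers.

```bash
python3 -m pendant '[0,0,-0.12,0,0,0,0,0.064,-0.178,-0.04,0,0,0,0,0.064,-0.178,-0.04,0,0,0,0,0.064,-0.178,0,0,0,0,0,0.064,-0.178,0,0,0,0,0,0.064,-0.178,0,0,0,0,0,0.064,-0.178,0,0,0,0,0,0.064,-0.178,0,0,0,0,0,0.064,-0.178,0,0,0,0,0,0,0,0,0,0,-0.83,0,0,0,0,0,0,-0.83,0,0,0,0,0,0,0,0]'
python3 - <<'E'
from h import *
import pickle
to((.551,.161,.1),-73.3)
d=cam('wrist'); pickle.dump(d,open('w3.pkl','wb'))
cv2.imwrite('pics/w3.png',cv2.convertScaleAbs(d['image'],alpha=1.5))
t=cam('top'); pickle.dump(t,open('t3.pkl','wb'))
E
```

```text
clock: 9.82
eef_pos: [0.5509, 0.161, 0.2328]
tool_rot: [0.989, 0.145, -0.002, -0.0]
force: [-0.8, -0.3, 1.0]
width: 1.004
grip_force: 0.0
pos [0.5509 0.161  0.2328] yaw -73.37 shift [2.500e-03 5.000e-04 5.314e-01] t 9.825 F [-0.8 -0.3  1. ] w 1.0035499960818397
turn [-0.007  0.039 -0.012]
```

View pics/w3.png

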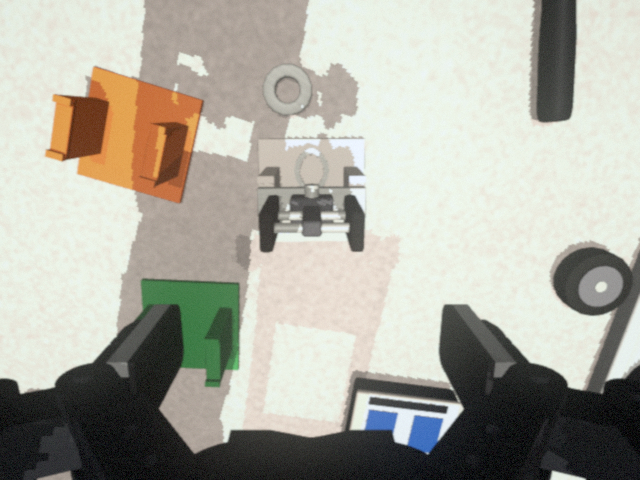

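The wrist view shows the pliers squarely aligned: handle rear top corners at (261,250) and (364,250), ring at (312,165) on the far (+x) side.

```bash
python3 - <<'E'
from h import *
import pickle
d=pickle.load(open('w3.pkl','rb'))
a,b=at_z(d,(261,250),.14),at_z(d,(364,250),.14); e=(a-b)[:2]; yaw=np.arctan2(e[1],e[0])-np.pi/2
x=np.array([np.cos(yaw),np.sin(yaw)]); print(a,b,np.linalg.norm(e),'yaw',np.degrees(yaw),'origin',((a+b)[:2]/2+.012*x))
s=[at_z(d,p,.006) for p in((258,139),(365,138))]; print('stand front mid',np.mean(s,0)[:2]-.045*x,np.linalg.norm(s[0]-s[1]))
s=[at_z(d,p,.006) for p in((365,138),(258,139))]; e=(s[1]-s[0]); print(np.degrees(np.arctan2(e[1],e[0]))-90)
for o in((.552,.161),):
    X=np.array([*x,0]);Y=np.array([-x[1],x[0],0]);O=np.array([*o,.062]);Z=np.array([0,0,1])
    print(proj(d,[O+Y*.03*i+X*.012*j+Z*.078 for i in(1,-1) for j in(1,-1)]).round(1), proj(d,[O+.019*X-.045*Z, O+.039*Y+.014*X+.008*Z,O-.039*Y+.014*X+.008*Z]).round(1))
E
```

```text
[0.53590066 0.18669096 0.14      ] [0.55281379 0.1304379  0.14      ] 0.058740620800696766 yaw 16.734018604608192 origin [0.55584905 0.16201958]
stand front mid [0.55376561 0.16200555] 0.08924797704886804
17.2337967999579
[[258.5 215.8]
 [259.9 256.6]
 [366.1 215.8]
 [364.6 256.6]] [[312.  173.9]
 [257.4 190.8]
 [366.9 190.8]]
```

```bash
python3 -m pendant '[0.015,0,0.1,0,0,-0.05,0,0,0,0.12,0,0,0,0,0,0,0.12,0,0,0,0,0,0,0.12,0,0,0,0,0,0,0.08,0,0,0,0,0,0,0.04,0,0,0,0,0,0,0,0,0,0,0]' 40
python3 - <<'E'
from h import *
to((.5545,.162,.088),-73.1)
E
python3 -m pendant '[0,0,0,0,0,0,0.2,0,0,0,0,0,0,0.25,0,0,0,0,0,0,0.3,0,0,0,0,0,0,0.35]' 40
```

```text
clock: 10.8
eef_pos: [0.555, 0.1618, 0.0893]
tool_rot: [0.989, 0.147, -0.001, -0.0]
force: [-0.7, -0.9, -0.2]
width: 0.998
grip_force: 0.0
pos [0.555  0.1618 0.0893] yaw -73.09 shift [-0.0016 -0.0015  0.0051] t 10.8 F [-0.7 -0.9 -0.2] w 0.9981457910249207
turn [-0.003  0.017  0.001]
clock: 11.3
eef_pos: [0.5564, 0.1623, 0.0914]
tool_rot: [0.989, 0.147, 0.001, -0.0]
force: [-1.4, 0.4, 6.4]
width: 0.649
grip_force: 4.3
```

```bash
python3 -m pendant '[0,0,-0.004,0,0,0,0.4,0,0,-0.004,0,0,0,0.45,0,0,-0.004,0,0,0,0.5,0,0,0,0,0,0,0.6,0,0,0,0,0,0,0.6,0,0,0,0,0,0,0.6]' 40
python3 - <<'E'
from h import *
import pickle
to((.5545,.162,.088),-73.1); print(env.sense()['torque'])
d=cam('wrist'); pickle.dump(d,open('w4.pkl','wb')); save(d,'w4.png')
E
```

```text
clock: 12.05
eef_pos: [0.5559, 0.162, 0.0935]
tool_rot: [0.989, 0.147, 0.0, 0.0]
force: [-0.2, 0.8, 4.9]
width: 0.491
grip_force: 42.2
pos [0.5559 0.162  0.0935] yaw -73.05 shift [-0.0055 -0.0016  0.0219] t 12.05 F [-0.2  0.8  4.9] w 0.49137156084531797
turn [ 0.002 -0.007  0.008]
[ 0.06275196  0.01342777 -0.06293257]
```

```bash
python3 -m pendant '[0,0,-0.02,0,0,0,0.6,0,0,-0.04,0,0,0,0.6,0,0,-0.06,0,0,0,0.6,0,0,-0.08,0,0,0,0.6,0,0,-0.08,0,0,0,0.6,0,0,-0.08,0,0,0,0.6,0,0,-0.08,0,0,0,0.6,0,0,-0.06,0,0,0,0.6,0,0,0,0,0,0,0.6,0,0,0,0,0,0,0.6]' 40
python3 - <<'E'
from h import *
import pickle
s=env.sense()
to((.5545,.162,.088),-73.1); print(env.sense()['torque'])
d=cam('wrist'); pickle.dump((d,s),open('w5.pkl','wb'))
x=Ro.from_quat(s['tool_rot']).as_matrix(); P=s['eef_pos']+x[:,0]*.019+x[:,2]*.0765
u,v=proj(d,[P])[0]; print(u,v); u,v=int(u),int(v); print(u-80,v-60)
cv2.imwrite('pics/w5.png',cv2.resize(cv2.convertScaleAbs(d['image'],alpha=1.3)[max(v-60,0):v+60,u-80:u+80],None,fx=5,fy=5,interpolation=cv2.INTER_CUBIC))
E
```

```text
clock: 13.35
eef_pos: [0.555, 0.1619, 0.2173]
tool_rot: [0.989, 0.147, -0.001, -0.0]
force: [0.1, 0.0, -1.8]
width: 0.49
grip_force: 40.9
pos [0.555  0.1619 0.2173] yaw -73.06 shift [-0.001  -0.0008  0.5172] t 13.35 F [ 0.1  0.  -1.8] w 0.4896905060452429
turn [-0.002  0.015  0.007]
[-0.03083851  0.02527144 -0.04888289]
311.67294196612244 212.29786754160125
231 152
```

View pics/w5.png

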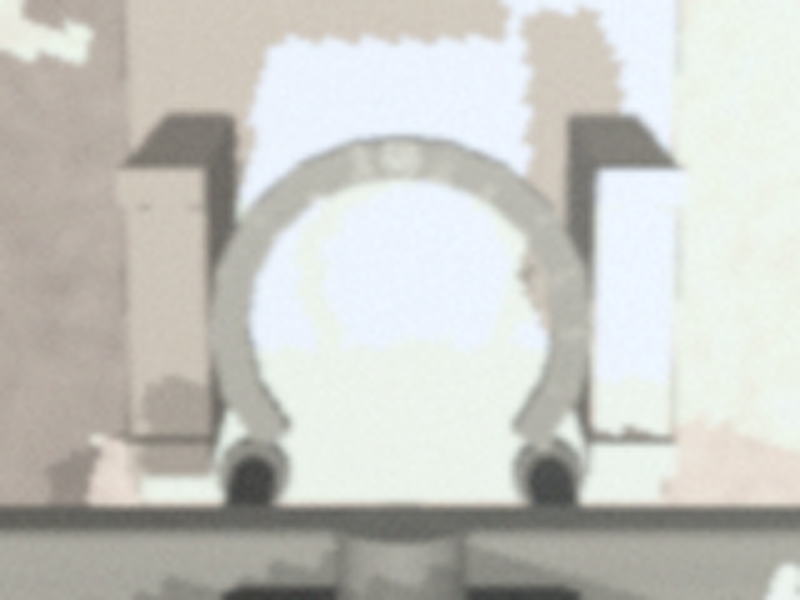

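The ring is fully spread: hole edges at x 248 and 553 and top at y 180 in the crop, which is about (311,188) for the top edge in the full image.

```bash
python3 - <<'E'
from h import *
import pickle
d,s=pickle.load(open('w5.pkl','rb'))
f=lambda x,y:(231+x/5-.4,152+y/5-.4)
R=Ro.from_quat(s['tool_rot']).as_matrix()
for zr in(.1423,):
  for p in((400,180),(248,330),(553,330),(400,135)):
    print(p,(R.T@(at_z(d,f(*p),zr)-s['eef_pos']))*1000)
# consistency: reproject measured axle from w1 & w2-type camera error check
E
```

```text
(400, 180) [32.12248329 -0.56996336 74.94470474]
(248, 330) [ 16.51281564 -16.23956579  74.97142023]
(553, 330) [16.56456364 15.23914604 74.96370947]
(400, 135) [36.68348884 -0.57564406 74.93801056]
```

```bash
python3 -m pendant '[-0.016,0.07,0,0,0,0,0.6,-0.032,0.14,0,0,0,0,0.6,-0.032,0.14,0,0,0,0,0.6,-0.032,0.14,0,0,0,0,0.6,-0.032,0.14,0,0,0,0,0.6,-0.032,0.14,0,0,0,0,0.6,-0.032,0.14,0,0,0,0,0.6,-0.032,0.14,0,0,0,0,0.6,-0.032,0.14,0,0,0,0,0.6,-0.032,0.14,0,0,0,0,0.6,-0.02,0.07,0,0,0,0,0.6,0,0,0.04,0,0,0,0.6,0,0,0.04,0,0,0,0.6,0,0,0,0,0,0,0.6,0,0,0,0,0,0,0.6]' 40
python3 - <<'E'
from h import *
import pickle
s=env.sense()
to((.5797,-.1966,.1965),-73.1)
d=cam('wrist'); pickle.dump((d,s),open('w6.pkl','wb'))
x=Ro.from_quat(s['tool_rot']).as_matrix(); P=s['eef_pos']+x[:,0]*.017+x[:,2]*.0765
u,v=proj(d,[P])[0]; u,v=int(u),int(v); print(u-80,v-60)
cv2.imwrite('pics/w6.png',cv2.resize(cv2.convertScaleAbs(d['image'],alpha=1.3)[max(v-60,0):v+60,u-80:u+80],None,fx=5,fy=5,interpolation=cv2.INTER_CUBIC))
E
```

```text
clock: 15.28
eef_pos: [0.5801, -0.1953, 0.1979]
tool_rot: [0.989, 0.148, -0.0, -0.0]
force: [0.2, -0.4, -2.3]
width: 0.489
grip_force: 41.0
pos [ 0.5801 -0.1953  0.1979] yaw -72.97 shift [-0.0032  0.0044  0.0056] t 15.275 F [ 0.2 -0.4 -2.3] w 0.48910997638757653
turn [-0.004  0.002  0.023]
231 156
```

View pics/w6.png

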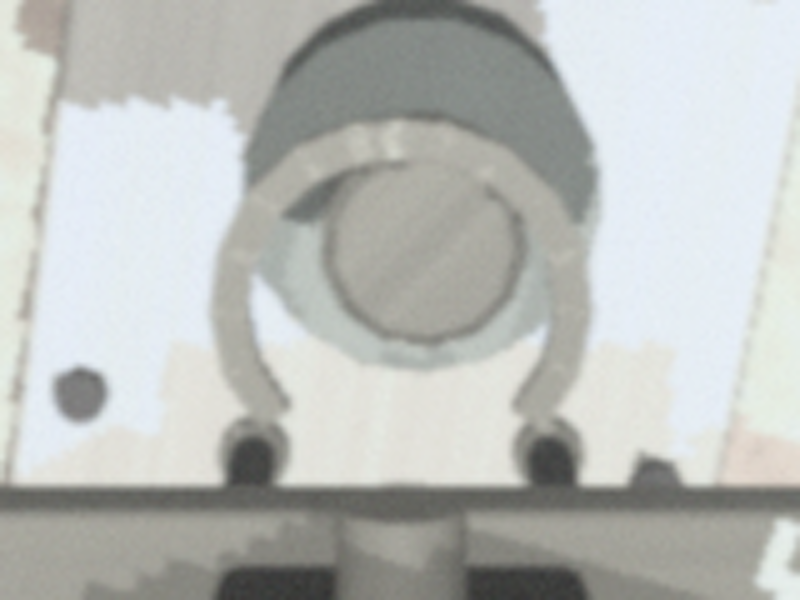

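Seen from above, the ring hole centre is at about (400,310) and the axle top at (425,249) in the crop, so the ring needs a small shift.

```bash
python3 - <<'E'
from h import *
import pickle
d,s=pickle.load(open('w6.pkl','rb'))
f=lambda x,y:(231+x/5-.4,156+y/5-.4)
R=Ro.from_quat(s['tool_rot']).as_matrix(); zt=s['eef_pos'][2]-.0765+.0015
T=lambda p,z:(R.T@(at_z(d,f(*p),z)-s['eef_pos']))*1000
t=T((400,161),zt);l=T((248,310),zt);r=T((553,310),zt); ring=np.array([t[0]-15.5,(l[1]+r[1])/2]); print('ring',ring,r[1]-l[1])
for z in(.092,.090):
  a=T((425,249),z); print('axle',a, 'w',T((525,249),z)[1]-T((325,249),z)[1],T((425,343),z)[0]-T((425,163),z)[0],'move',a[:2]-ring)
print('axle world',at_z(d,f(425,249),.092))
E
```

```text
ring [16.52396425 -0.48097268] 31.480642749821435
axle [ 16.68923109   2.35062916 105.8853119 ] w 23.394105458007132 -21.453760501895232 move [0.16526684 2.83160184]
axle [ 16.28346823   2.37192089 107.88539333] w 23.582599476288614 -21.62662052133511 move [-0.24049603  2.85289357]
axle world [ 0.59676152 -0.19264141  0.092     ]
```

```bash
python3 -m pendant '[0.002,0.011,0,0,0,0,0.6,0,0,0.04,0,0,0,0.6,0,0,0.04,0,0,0,0.6,0,0,0,0,0,0,0.6,0,0,0,0,0,0,0.6]' 40
python3 - <<'E'
from h import *
import pickle
s=env.sense()
to((.5801,-.1953,.1379),-73.1)
d=cam('wrist'); pickle.dump((d,s),open('w7.pkl','wb'))
x=Ro.from_quat(s['tool_rot']).as_matrix(); P=s['eef_pos']+x[:,0]*.017+x[:,2]*.0765
u,v=proj(d,[P])[0]; u,v=int(u),int(v); print(u-80,v-60)
cv2.imwrite('pics/w7.png',cv2.resize(cv2.convertScaleAbs(d['image'],alpha=1.3)[max(v-60,0):v+60,u-80:u+80],None,fx=5,fy=5,interpolation=cv2.INTER_CUBIC))
E
```

```text
clock: 15.95
eef_pos: [0.5813, -0.1989, 0.1777]
tool_rot: [0.989, 0.147, -0.0, -0.0]
force: [0.3, -0.9, -2.3]
width: 0.486
grip_force: 41.0
pos [ 0.5813 -0.1989  0.1777] yaw -73.06 shift [-0.0003 -0.015   0.1593] t 15.95 F [ 0.3 -0.9 -2.3] w 0.4861333897211185
turn [-0.003  0.004  0.008]
231 156
```

View pics/w7.png

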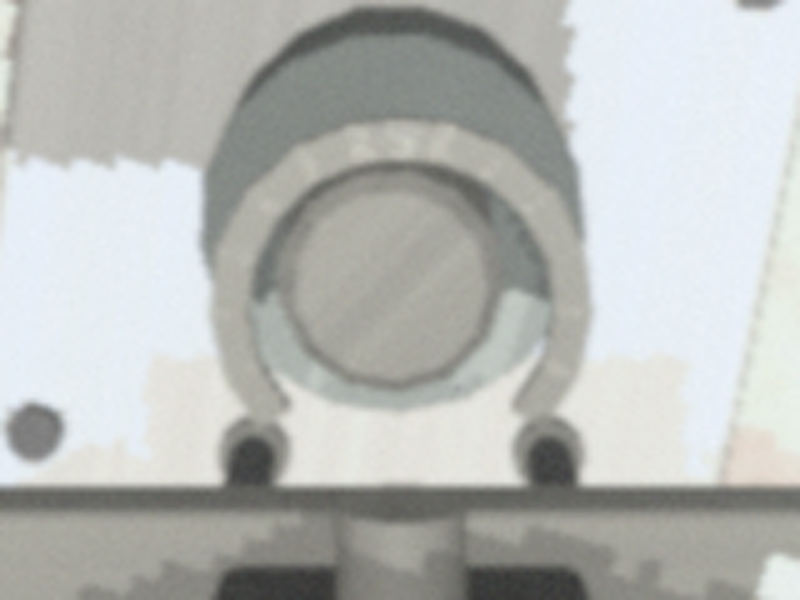

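```bash
python3 - <<'E'
from h import *
import pickle
d,s=pickle.load(open('w7.pkl','rb'))
f=lambda x,y:(231+x/5-.4,156+y/5-.4)
R=Ro.from_quat(s['tool_rot']).as_matrix(); zt=s['eef_pos'][2]-.0765+.0015
T=lambda p,z:(R.T@(at_z(d,f(*p),z)-s['eef_pos']))*1000
t=T((400,161),zt);l=T((248,310),zt);r=T((553,310),zt); ring=np.array([t[0]-15.5,(l[1]+r[1])/2]); print('ring',ring,r[1]-l[1])
a=T((392.5,286.5),.092); print('axle',a,'w',T((494,286),.092)[1]-T((291,286),.092)[1],T((392,190),.092)[0]-T((392,383),.092)[0],'move',a[:2]-ring)
a=T((392,280),.090);print('outer w',T((504,286),.09)[1]-T((280,286),.09)[1],'front edge',T((392,163),.09),'back',T((392,388),.09))
E
```

```text
ring [16.50242077 -0.48915853] 31.482401463843296
axle [16.62934858 -1.36436716 85.72623605] w 21.921474016636303 21.31860084156775 move [ 0.12692781 -0.87520864]
outer w 24.4013493326976 front edge [29.73334008 -1.4303698  87.7216497 ] back [ 4.73090141 -1.42637938 87.73044115]
```

```bash
python3 -m pendant '[0.001,-0.0035,0,0,0,0,0.6,0,0,0.02,0,0,0,0.6,0,0,0.02,0,0,0,0.6,0,0,0.02,0,0,0,0.6,0,0,0.02,0,0,0,0.6,0,0,0.02,0,0,0,0.6,0,0,0.02,0,0,0,0.6,0,0,0,0,0,0,0.6,0,0,0,0,0,0,0.6]' 40
python3 -c "
from h import *
to((.5815,-.1981,.1375),-73.1);print(env.sense()['torque'])"
```

```text
clock: 17.12
eef_pos: [0.5815, -0.198, 0.1481]
tool_rot: [0.989, 0.147, 0.0, 0.0]
force: [0.4, 0.3, -2.1]
width: 0.488
grip_force: 41.0
pos [ 0.5815 -0.198   0.1481] yaw -73.05 shift [-0.0001  0.0002  0.0426] t 17.125 F [ 0.4  0.3 -2.1] w 0.48760016220760005
turn [ 0.002 -0.002  0.009]
[ 0.03189239 -0.00332068 -0.01242206]
```

```bash
python3 -m pendant '[0,0,0.014,0,0,0,0.6,0,0,0.013,0,0,0,0.6,0,0,0.013,0,0,0,0.6,0,0,0,0,0,0,0.6,0,0,0,0,0,0,0.6,0,0,0,0,0,0,0.6]' 40
python3 - <<'E'
from h import *
import pickle
s=env.sense()
to((.5815,-.1981,.1375),-73.1);print(s['torque'])
d=cam('wrist'); e=cam('scene'); pickle.dump((d,e,s),open('w8.pkl','wb'))
x=Ro.from_quat(s['tool_rot']).as_matrix(); P=s['eef_pos']+x[:,0]*.017+x[:,2]*.0765
u,v=map(int,proj(d,[P])[0]); print(u-50,v-60)
A=cv2.resize(cv2.convertScaleAbs(d['image'],alpha=1.3)[v-60:v+60,u-50:u+50],None,fx=4,fy=4,interpolation=cv2.INTER_CUBIC)
u,v=map(int,proj(e,[P])[0]); print(u-25,v-30)
B=cv2.resize(cv2.convertScaleAbs(e['image'],alpha=1.6)[v-30:v+30,u-25:u+25],None,fx=8,fy=8,interpolation=cv2.INTER_CUBIC)
cv2.imwrite('pics/w8.png',np.hstack([A,B]))
E
```

```text
clock: 17.88
eef_pos: [0.5815, -0.1981, 0.1382]
tool_rot: [0.989, 0.147, 0.0, 0.0]
force: [0.5, 0.9, -2.4]
width: 0.489
grip_force: 41.0
pos [ 0.5815 -0.1981  0.1382] yaw -73.06 shift [-0.      0.0001  0.0028] t 17.875 F [ 0.5  0.9 -2.4] w 0.4891749816288338
turn [ 0.003 -0.003  0.008]
[-0.03675513 -0.01582796 -0.00848431]
261 156
162 262
```

View pics/w8.png

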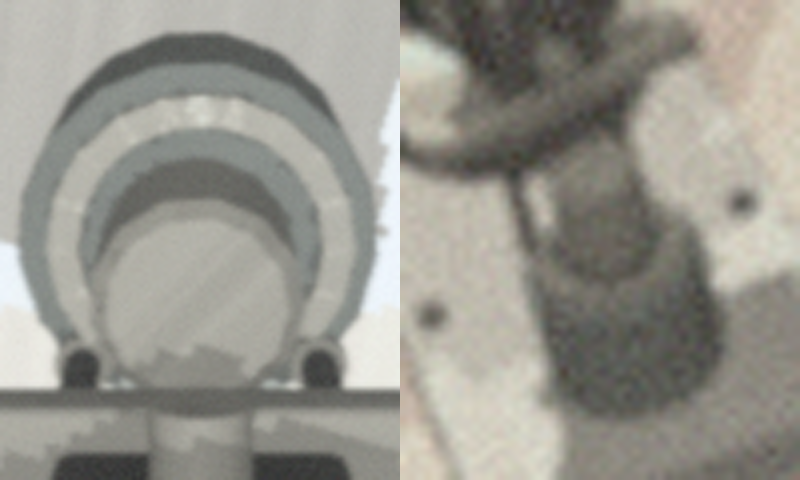

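```bash
python3 - <<'E'
from h import *
import pickle
d,e,s=pickle.load(open('w8.pkl','rb'))
f=lambda x,y:(261+x/4-.4,156+y/4-.4)
R=Ro.from_quat(s['tool_rot']).as_matrix()
T=lambda p,z:(R.T@(at_z(d,f(*p),z)-s['eef_pos']))*1000
l,r=T((82,240),.0632),T((319,240),.0632); print('ring c',T((200,130),.0632)[0]-15.5,(l+r)[1]/2,'w',r[1]-l[1])
l,r=T((20,228),.058),T((376,228),.058); print('boss c',T((200,62),.058)[0]-24,(l+r)[1]/2,'w',r[1]-l[1])
l,r=T((105,295),.092),T((291,295),.092); print('axle top c',(l+r)[1]/2,'w',r[1]-l[1],T((200,215),.092)[0]-10.5)
E
```

```text
ring c 16.36032470889838 -0.49702660296832235 w 30.54279546563427
boss c 15.802472814262742 -0.8334757347746269 w 46.88658929655767
axle top c -0.7471141516314432 w 20.978352637622727 16.4936677155668
```

```bash
python3 -m pendant '[0,-0.001,0.002,0,0,0,0.6,0,0,0,0,0,0,0.6,0,0,0,0,0,0,0.6,0,0,0,0,0,0,0.6]' 40
python3 -c "
from h import *
to((.5815,-.1981,.1375),-73.1);print(env.close_job())"
```

```text
clock: 18.48
eef_pos: [0.5813, -0.1977, 0.1375]
tool_rot: [0.989, 0.147, 0.0, 0.0]
force: [0.4, 0.1, -3.1]
width: 0.489
grip_force: 41.0
pos [ 0.5813 -0.1977  0.1375] yaw -73.05 shift [0.0003 0.0016 0.0001] t 18.475 F [ 0.4  0.1 -3.1] w 0.4888580891462392
turn [ 0.    -0.     0.009]
the job is handed in; nothing more can be done
None
```

The job is handed in at 18.5 s: the dial is at zero, and the pliers are still held squeezed with the ring spread level around the groove. The ring is centred to about 0.5 mm, and the wrist force showed no contact with the axle or bearing.

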